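# Lock the tube mixer's slotted drum nut

## Task

The drum nut of the tube mixer still has to be locked. Tighten the slotted brass nut clockwise (seen from above) to the next slot that lines up with the lock pin and the cross hole in the stud - not on to a later slot and not back to the one before - with the pin drawn back until the slot is lined up. Then slide the lock pin by its red knob all the way home through the nut and let go, leaving the tube racks, the beaker and the jar where they stand.

Things in the scene. Friction and masses are not known exactly. Their poses are not given: they have to be found in the camera images.
- mixer: Fixed tube mixer: round white base, aluminium drum 276 mm across, flat top 105 mm above the bench; ten red and purple tube caps 115 mm from the axis stand 22 mm above the drum, none near the pin. It does not turn. Origin: on the drum's axis at bench height, z up. The lock pin lies on its +y side and slides towards its -y. Place and yaw vary.
- nut_top (a point): Centre of the top of the brass nut, 143 mm above the bench on the drum's axis. Hexagon, 46 mm across flats, 38 mm high, standing on the drum. Its upper 15.5 mm is a crown with six open slots 9 mm wide with black floors, one in the middle of each flat. The axes turn with the nut: its +y (and every 60 degrees from it) runs through a slot, square to a flat.
- stud_end (a point): Centre of the end of the fixed steel stud inside the nut, 18 mm in diameter, ending 4 mm above the nut. A black line on it shows the direction of its cross hole (8 mm high, along the mixer's y).
- nut (a joint): Turn of the nut in rad, growing clockwise seen from above (tightening). A slot is in line with the pin at 0, 1.047, 2.094 (every 60 degrees); it starts between 0.2 and 0.75, so the next slot is at 1.047. It turns stiffly (0.4 N m) and stays where it is left. The pin enters if the nut is within about 0.08 rad.
- pin_knob (a point): Centre of the top of the lock pin's red knob: upright post 16 mm in diameter, 34 mm tall, 143 to 177 mm above the bench, on a black block (22 x 20 mm) that slides on a straight rail. Axes as the mixer's. Drawn back it is 130 mm from the nut's axis, home 70 mm.
- pin_guide (a point): Centre of the top of the fixed grey pin guide, which stands between knob and nut: 24 mm wide, 145 mm above the bench, 42 to 54 mm from the nut's axis. The pin runs through it.
- pin_tip (a point): Round tip of the steel lock pin, 5 mm in diameter, its axis 135 mm above the bench: 34 mm from the nut's axis when drawn back; when home it has passed through the near slot, the stud's cross hole and the far slot, ending 26 mm beyond the nut's axis.
- lock_pin (a joint): Travel of the lock pin in m towards the nut: 0 drawn back (as it starts), 0.060 home against its stop. It slides with 3 N of friction and stays where it is left; it meets the nut's crown after about 10 mm if no slot is in line.
- red_rack: Bystander: white foam rack 120 x 172 mm with 24 red-capped tubes, about 105 mm tall. Origin under its centre.
- purple_rack: Bystander: the same rack with purple-capped tubes. Origin under its centre.
- beaker: Bystander: empty metal beaker 50 mm wide and 55 mm tall. Origin under its centre.
- jar: Bystander: closed amber jar 50 mm wide and 75 mm tall with a white cap. Origin under its centre.

How it is judged:
By the outcome, as a careful person would: the job done as asked, in the order asked, and still so for the second after the job is handed in, with the robot touching nothing.
It also fails if it takes over 48 s, if anything falls off the work surface, if the arm or the gripper's body presses on something with over 40 N, if the wrist force passes 120 N, or if a joint passes its speed limit or range.

## Robot

A 6-joint arm with a two-finger parallel gripper is mounted at the origin on the work surface. World frame = base frame: x ahead of the robot, y to its left, z up, the work surface at z = 0. Lengths are in m, angles in rad, forces in N, time in s.
With the tool pointing down it reaches from about 0.275 to 0.875 m from the base axis. Payload 12.5 kg.
Tool frame: the origin (TCP) lies at the very end of the fingers, on their centre line; the grasp point (between the pads) lies 19 mm behind it; x points along the fingers, y is the direction in which the jaws open and shut, and the axes are right-handed (so a half turn about x gives the same grasp; the last joint's range is limited). The gripper opens to 85 mm and grips with 20 to 120 N. Pads are 22 mm wide; open, the fingers measure 114 mm over their backs; the gripper's body (76 mm by 85 mm) begins 54 mm behind the grasp point. The pads swing forward as they close: fully open they stand 13 mm farther back than shut.
Start: joints at [-0.085, 0.351, 1.652, -0, 1.139, -0.085], TCP at [0.55, 0, 0.205] pointing down, gripper open.
Joint ranges: [-2.75, 2.75], [-0.79, 2.1], [0.01, 2.65], [-1.57, 4.71], [0.07, 3.14], [-2.87, 2.87]. Speed limits (rad/s): [2.22, 2.22, 2.79, 3.14, 3.14, 3.14].

## Interface

Orientations are given as a 3x3 rotation matrix whose columns are the frame's x, y, z axes.
In Python, from bench import manip gives the robot as it stands. Calls block until the motion is done:
- manip.move_ptp(position, orientation): joint-space move of the TCP to a pose.
- manip.move_l(position, attitude=None, max_speed=0.15): straight line of the TCP; attitude=None keeps the orientation; max_speed is the mean speed in m/s.
- manip.move_j(angles): joint-space move.
- manip.set_gripper(opening, effort=None): opening from 0.0 (shut) to 1.0 (fully open); effort is the grip in N (None keeps the last); returns when the fingers have stopped.
- manip.dwell(seconds).
- manip.inverse_kinematics(position, orientation): joint angles nearest the present ones, or None.
- manip.grab_frame(name): name is "scene" or "side" or "wrist"; returns (picture, depth): 420x560x3 uint8, red, green, blue; 420x560 float32, m along the optical axis (not along the pixel's ray), 0 where there is no reading.
- manip.get_calibration(name): a dict with "camera_matrix" (3x3 intrinsics, pixels), "R" (3x3) and "t" (3): a world point X has camera coordinates R X + t. Camera axes: x right, y down, z forward; pixel columns grow to the right and rows downward; lengths in m; the calibration is good to about 2 mm. The wrist camera is an equidistant fisheye: a pixel r from the principal point sees the ray r / f radians off the axis. A picture is of the moment at which its call begins: read the wrist's pose just before it. get_calibration takes no time and is no camera call; for the wrist camera it gives the pose at the moment of the call.
A pose or a line that the arm cannot do raises manip.Unreachable and nothing moves.
- manip.sign_off(): hands the job in, once; it reports no verdict.
Trained networks look in the newest picture that a camera, given by its name, has taken for a name from the list of things; names that differ only in an ending like _2 or _b are one class to them, and where a whole thing is asked for, a point or a joint stands for the part that bears it (a point fixed in the world has none). Each returns a list of dicts, best first, with "confidence" (0 to 1); they miss things now and then, are a little off and sometimes report something else, mostly with a low value. They report only what shows in the picture. A call takes as long as a camera call.
- manip.look_for(camera, name): "at" ([x, y, z] in m, in world coordinates, good to about 4 mm: the middle of the surface that is visible of it).
Readings, each from a call of its own:
- manip.current_time(): time.
- manip.current_qpos(): joint angles.
- manip.current_joint_vel(): joint speeds.
- manip.current_joint_torque(): joint torques, N m.
- manip.current_ee_pos(): TCP position.
- manip.current_tcp_rot(): TCP orientation.
- manip.current_force(): force on the tool from outside, world axes, zero at the start.
- manip.current_ft_torque(): the same for the moment, N m.
- manip.current_grip_width(): opening from 0.0 (shut) to 1.0 (fully open).
Only numpy, scipy, OpenCV 4.12 (cv2) and the standard library are available. Lean on these libraries where they do the work, as an engineer would, in place of code of your own. Each camera call takes 0.05 s, during which the arm holds its last target. There are 200 camera calls.

## Working session

There is one attempt and no reset: what is moved stays moved. The work goes in short steps, each a Python script; the robot and the scene stay as the last script left them, time stands still between calls to the robot, and variables do not carry over. Pictures are saved under pics/ and viewed, about 8 in all and at most 12, crops included, and the job is handed in when it is done.

```bash
ls; mkdir -p pics
python3 - <<'E'
from bench import manip
import cv2,numpy as np
for c in ["scene","side"]:
    im,d=manip.grab_frame(c); cv2.imwrite(f"pics/{c}0.png",im[:,:,::-1])
    for n in ["mixer","nut_top","stud_end","pin_knob","pin_guide","pin_tip","red_rack","purple_rack","beaker","jar"]:
        print(c,n,[(np.round(r["at"],3).tolist(),round(r["confidence"],2)) for r in manip.look_for(c,n)[:2]])
a=cv2.imread("pics/scene0.png");b=cv2.imread("pics/side0.png")
cv2.imwrite("pics/both0.png",cv2.resize(np.vstack([a,b]),None,fx=.714,fy=.714))
print(manip.current_time())
E
```

```text
pics
scene mixer [([0.579, -0.092, 0.106], 0.64)]
scene nut_top [([0.536, -0.099, 0.134], 0.76), ([0.366, -0.297, 0.051], 0.33)]
scene stud_end [([0.581, -0.091, 0.104], 0.65)]
scene pin_knob [([0.55, 0.021, 0.135], 0.51), ([0.58, -0.089, 0.104], 0.32)]
scene pin_guide [([0.583, -0.09, 0.104], 0.57), ([0.555, -0.413, 0.052], 0.3)]
scene pin_tip [([0.553, 0.027, 0.136], 0.67)]
scene red_rack [([0.572, 0.376, 0.056], 0.86)]
scene purple_rack [([0.554, -0.411, 0.052], 0.77), ([0.582, -0.091, 0.106], 0.37)]
scene beaker [([0.539, -0.098, 0.134], 0.7), ([0.387, 0.286, 0.038], 0.65)]
scene jar [([0.37, -0.296, 0.052], 0.88)]
side mixer [([0.52, -0.033, 0.107], 0.9), ([0.52, -0.084, 0.137], 0.34)]
side nut_top [([0.524, -0.085, 0.136], 0.49)]
side stud_end [([0.518, -0.035, 0.103], 0.9)]
side pin_knob []
side pin_guide [([0.518, -0.034, 0.108], 0.69)]
side pin_tip [([0.54, 0.036, 0.143], 0.71)]
side red_rack [([0.55, 0.411, 0.023], 0.71)]
side purple_rack [([0.503, -0.397, 0.051], 0.92)]
side beaker [([0.373, 0.278, 0.032], 0.71), ([0.541, 0.04, 0.142], 0.55)]
side jar [([0.35, -0.278, 0.046], 0.52)]
1.1
```

View pics/both0.png

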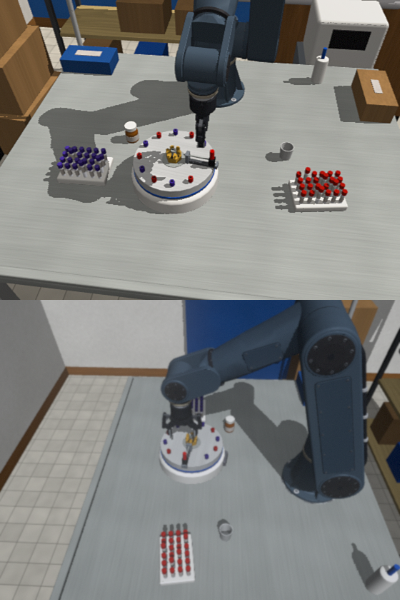

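The scene view shows the nut at about (175,155) in the composite and the pin with its red knob to its right, by (212,155). So the mixer's +y is roughly world +y. Next I look from above with the wrist camera.

Run:
```python
from bench import manip
import cv2,numpy as np
R=manip.current_tcp_rot();print(np.round(R,3).tolist())
manip.move_l([0.55,-0.0,0.28])
for i,p in enumerate([[0.50,-0.05,0.30],[0.56,-0.05,0.30]]):
    manip.move_ptp(p,R)
    c=manip.get_calibration("wrist");im,d=manip.grab_frame("wrist")
    np.savez(f"w{i}.npz",im=im,d=d,K=c["camera_matrix"],R=c["R"],t=c["t"])
    cv2.imwrite(f"pics/w{i}.png",im[:,:,::-1])
    print(np.round(-c["R"].T@c["t"],3),np.round(c["R"],2).tolist(),c["camera_matrix"][0])
    for n in ["nut_top","stud_end","pin_knob","pin_guide","pin_tip"]:
        print(n,[(np.round(r["at"],3).tolist(),round(r["confidence"],2)) for r in manip.look_for("wrist",n)[:2]])
print(manip.current_time())
```

```text
[[-0.0, 1.0, 0.0], [-0.0, 0.0, -1.0], [-1.0, -0.0, 0.0]]
[0.5   0.02  0.469] [[1.0, -0.0, -0.0], [-0.0, -0.96, 0.28], [-0.0, -0.28, -0.96]] [325.1922621    0.         277.00091209]
nut_top [([0.524, -0.093, 0.14], 0.65)]
stud_end [([0.516, -0.082, 0.105], 0.6)]
pin_knob [([0.533, 0.021, 0.144], 0.87)]
pin_guide [([0.521, -0.082, 0.11], 0.56)]
pin_tip [([0.538, 0.024, 0.141], 0.57)]
[0.561 0.021 0.469] [[1.0, 0.0, -0.0], [0.0, -0.96, 0.28], [-0.0, -0.28, -0.96]] [325.1922621    0.         277.00091209]
nut_top [([0.526, -0.092, 0.139], 0.67)]
stud_end [([0.534, -0.077, 0.103], 0.56)]
pin_knob [([0.535, 0.025, 0.144], 0.56)]
pin_guide [([0.535, -0.079, 0.106], 0.57)]
pin_tip [([0.544, 0.022, 0.142], 0.64)]
3.0917
```

View pics/w0.png

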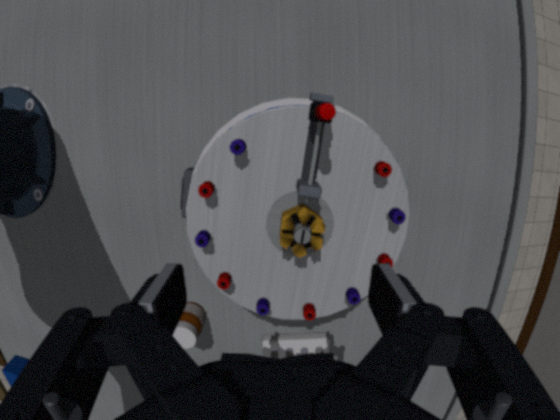

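The wrist view shows the nut at (302,231) with its stud line near-vertical, the guide at (308,190) and the knob at (325,112). The pin is drawn back. Two closer looks, rectified to the plane of the nut's top.

```bash
cat > h.py <<'E'
from bench import manip
import cv2,numpy as np
def ray2px(X,K,R,t):
    P=X@R.T+t; rho=np.linalg.norm(P[...,:2],axis=-1); th=np.arctan2(rho,P[...,2]); s=th/np.maximum(rho,1e-9)
    return (K[0,0]*s*P[...,0]+K[0,2]).astype(np.float32),(K[1,1]*s*P[...,1]+K[1,2]).astype(np.float32)
def shot():
    c=manip.get_calibration("wrist"); im,d=manip.grab_frame("wrist")
    return im[:,:,::-1].copy(),c["camera_matrix"],np.array(c["R"]),np.array(c["t"])
def rect(s,x0,y1,w,h,z,res=.0004):
    # picture right = +x, up = +y ; (x0,y1) top-left
    xs=x0+np.arange(int(w/res))*res; ys=y1-np.arange(int(h/res))*res
    X=np.stack([*np.meshgrid(xs,ys),np.full((len(ys),len(xs)),z)],-1)
    u,v=ray2px(X,*s[1:]); return cv2.remap(s[0],u,v,cv2.INTER_CUBIC)
def centroid(im,hlo,hhi,x0,y1,res=.0004,smin=120,vmin=60):
    H=cv2.cvtColor(im,cv2.COLOR_BGR2HSV); h=H[...,0].astype(int)
    m=((h>=hlo)&(h<=hhi)) if hlo<=hhi else ((h>=hlo)|(h<=hhi))
    m&=(H[...,1]>smin)&(H[...,2]>vmin)
    m=m.astype(np.uint8); n,l,st,c=cv2.connectedComponentsWithStats(cv2.morphologyEx(m,cv2.MORPH_CLOSE,np.ones((9,9))))
    i=1+np.argmax(st[1:,4]); (cx,cy),r=cv2.minEnclosingCircle(np.argwhere(l==i)[:,::-1].astype(np.float32))
    return np.round([x0+cx*res,y1-cy*res,r*res*1e3, x0+c[i][0]*res,y1-c[i][1]*res],4)
E
python3 - <<'E'
from h import *
R=manip.current_tcp_rot()
tiles=[]
for p in [[0.49,-0.13,0.22],[0.56,-0.13,0.22]]:
    manip.move_ptp(p,R); s=shot()
    n=rect(s,.47,-.04,.11,.11,.143); k=rect(s,.48,.08,.11,.11,.177)
    print("nut",centroid(n,12,35,.47,-.04),"knob",centroid(k,170,8,.48,.08))
    tiles.append(np.vstack([cv2.resize(n,(400,400)),cv2.resize(k,(200,200)).repeat(1,0) if 0 else cv2.copyMakeBorder(cv2.resize(k,(200,200)),0,0,0,200,0)]))
cv2.imwrite("pics/close.png",np.hstack(tiles)); print(manip.current_time())
E
```

```text
nut [ 0.518  -0.095  23.4547  0.5131 -0.0922] knob [0.5442 0.0254 7.0711 0.5445 0.0235]
nut [ 0.5264 -0.0988 27.0408  0.5251 -0.092 ] knob [0.544  0.023  5.6179 0.5439 0.0223]
4.1667
```

View pics/close.png

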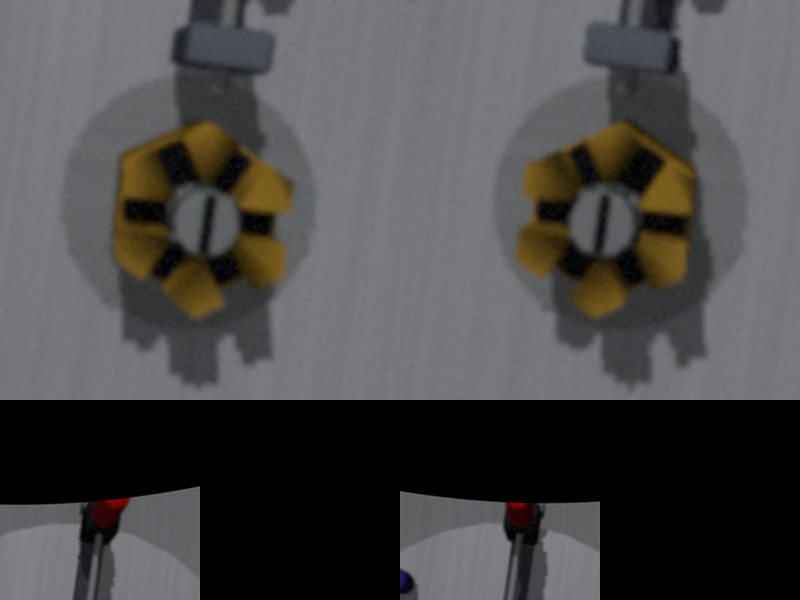

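Measured from both views:
- Nut axis ≈ (0.5264, -0.100), consistent between the two.
- Guide at (0.5333, -0.053), 47.5 mm from the axis (48 expected), so the pin direction is ≈ 82° from +x.
- A nut corner lies at ≈ 85°, so the nut is at ≈ 0.47 rad and needs ≈ 33° clockwise.

I will grip it on the flats at about -5°/175°, clear of the pin and guide.

```bash
cat >> h.py <<'E'
def att(deg):
    a=np.radians(deg); y=np.array([np.cos(a),np.sin(a),0]); x=np.array([0,0,-1.]); return np.stack([x,y,np.cross(x,y)],1)
E
python3 - <<'E'
from h import *
for i in (0,1):
    f=np.load(f"w{i}.npz"); s=(f["im"][:,:,::-1].copy(),f["K"],f["R"],f["t"])
    for z in (.177,.170): print("knob",z,centroid(rect(s,.50,.06,.08,.08,z),170,8,.50,.06))
manip.move_ptp([.5264,-.100,.22],att(-5))
s=shot(); cv2.imwrite("pics/over.png",cv2.resize(rect(s,.47,.06,.11,.2,.143),(440,800))[:600])
manip.move_l([.5264,-.100,.113],max_speed=.1)
manip.set_gripper(0,80)
print(manip.current_grip_width()*85,manip.current_force().round(1),manip.current_ft_torque().round(2),manip.current_ee_pos().round(4),manip.current_qpos().round(2),manip.current_time())
E
```

```text
knob 0.177 [0.543  0.0281 8.4087 0.5434 0.0283]
knob 0.17 [0.544  0.0282 8.652  0.5444 0.0286]
knob 0.177 [0.5443 0.0283 8.1231 0.5445 0.0283]
knob 0.17 [0.5439 0.0284 8.323  0.5441 0.0284]
12.941388153351303 [-21.1  -0.3  46.6] [-0.02  3.72 -0.01] [ 0.5261 -0.1006  0.1168] [-0.28  0.44  1.77 -0.    0.93 -0.19] 6.5083
```

Unexpected: the width is 13 mm and there is 47 N upward. Look before doing anything else.

Run:
```python
from h import *
s=shot(); a,_=manip.grab_frame("scene"); b,_=manip.grab_frame("side")
a=cv2.resize(a[170:270,170:330,::-1],(480,300),interpolation=cv2.INTER_CUBIC)
b=cv2.resize(b[120:260,200:340,::-1],(300,300),interpolation=cv2.INTER_CUBIC)
w=cv2.resize(s[0][120:420,80:480],(400,300))
o=cv2.resize(cv2.imread("pics/over.png"),(220,300))
bot=np.hstack([w,o]);bot=cv2.copyMakeBorder(bot,0,0,0,780-bot.shape[1],0)
cv2.imwrite("pics/chk.png",np.vstack([np.hstack([a,b]),bot]))
```

```text
(no output)
```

View pics/chk.png

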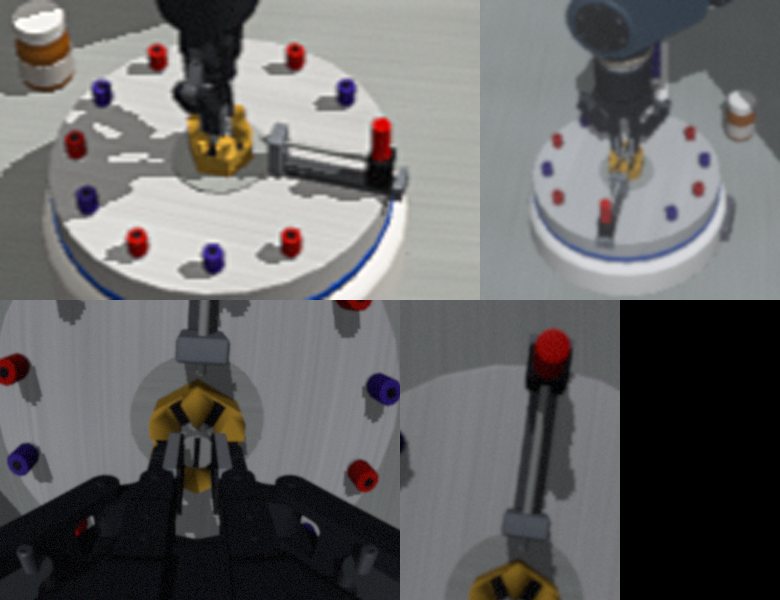

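The fingers have closed onto the stud over the top of the nut, with the tips riding on it; the pin is untouched. I will open, check whether the nut moved, and close again in steps to see the pad height.

Run:
```python
from h import *
def st(l): print(l,round(manip.current_grip_width()*85,1),manip.current_force().round(1),manip.current_ee_pos().round(4),round(manip.current_time(),2))
manip.set_gripper(1.0,30); st("open")
a,_=manip.grab_frame("scene"); s=shot()
manip.set_gripper(.62,30); st(".62")
a2,_=manip.grab_frame("scene"); s2=shot()
f=lambda a:cv2.resize(a[170:245,190:310,::-1],(400,250),interpolation=cv2.INTER_CUBIC)
g=lambda s:cv2.resize(s[0][170:420,80:480],(400,250))
cv2.imwrite("pics/chk2.png",np.vstack([np.hstack([f(a),g(s)]),np.hstack([f(a2),g(s2)])]))
```

```text
open 85.1 [ 0.2 -0.3  0.3] [ 0.5262 -0.1     0.1128] 7.36
.62 52.6 [-0.1  0.  -0. ] [ 0.5264 -0.1     0.113 ] 7.88
```

View pics/chk2.png

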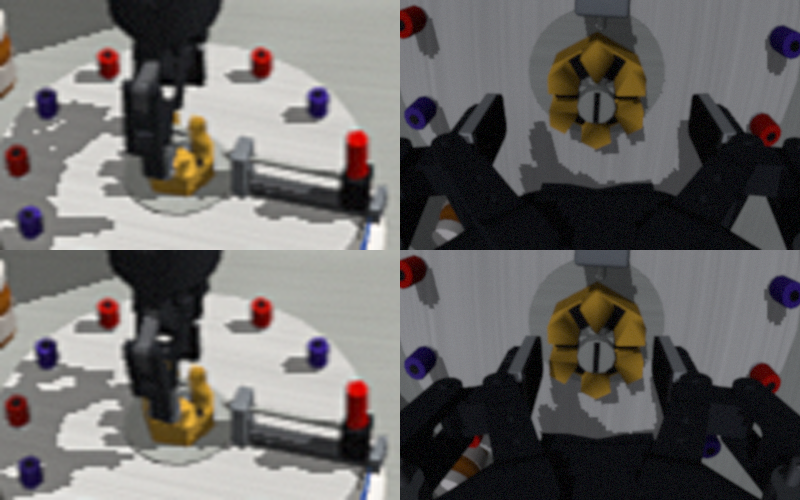

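Opened without harm: the nut's slots at (563,102) and (628,102) are in line with the jaws, and the pads stand only at crown height. I will go lower and close again, only as far as the flats.

Run:
```python
from h import *
def st(l): print(l,round(manip.current_grip_width()*85,1),manip.current_force().round(1),manip.current_ft_torque().round(2),manip.current_ee_pos().round(4),round(manip.current_time(),2))
manip.move_l([.5264,-.100,.1075],max_speed=.05); st("low")
for o in (.56,.52,.48): manip.set_gripper(o,40); st(o)
a2,_=manip.grab_frame("scene"); s2=shot()
f=lambda a:cv2.resize(a[170:245,190:310,::-1],(400,250),interpolation=cv2.INTER_CUBIC)
g=lambda s:cv2.resize(s[0][170:420,80:480],(400,250))
cv2.imwrite("pics/chk3.png",np.hstack([f(a2),g(s2)]))
```

```text
low 52.5 [0.9 0.1 0.4] [-0.02  0.01  0.03] [ 0.5261 -0.0999  0.107 ] 8.24
0.56 47.2 [-0.1 -0.9  0.6] [ 0.06  0.   -0.03] [ 0.5264 -0.1     0.1076] 8.47
0.52 44.7 [-5.3  0.3  4.9] [ 0.06  0.74 -0.18] [ 0.5259 -0.0999  0.1078] 8.68
0.48 44.5 [-4.7  0.3  6.6] [ 0.06  0.8  -0.18] [ 0.526  -0.0999  0.1079] 8.9
```

View pics/chk3.png

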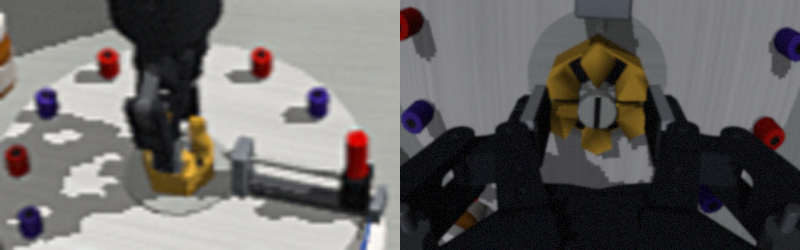

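It now holds the flats at 44.5 mm. Turn clockwise in steps, watching width and torque.

Run:
```python
from h import *
def st(l): print(l,round(manip.current_grip_width()*85,1),manip.current_force().round(1),manip.current_ft_torque().round(2),manip.current_ee_pos().round(4),round(manip.current_time(),2))
for a in (-10,-17,-24,-31,-38):
    manip.move_l([.5264,-.100,.1075],att(a)); st(a)
    if not 42<manip.current_grip_width()*85<50: print("slip");break
R=manip.current_tcp_rot(); print("jaw",np.degrees(np.arctan2(R[1,1],R[0,1])))
s=shot(); cv2.imwrite("pics/turned_grip.png",s[0])
manip.set_gripper(1.0); st("open")
manip.move_l([.5264,-.100,.22],max_speed=.2)
tiles=[]
for p in [[.49,-.13,.22],[.56,-.13,.22]]:
    manip.move_ptp(p,att(-8)); s=shot()
    tiles.append(cv2.resize(rect(s,.485,-.04,.09,.09,.143),(400,400),interpolation=cv2.INTER_CUBIC))
cv2.imwrite("pics/turned.png",np.hstack(tiles)); st("end")
```

```text
-10 44.0 [-5.1  1.   6.6] [ 0.05  0.83 -0.34] [ 0.5259 -0.0999  0.1079] 9.25
-17 44.5 [-5.   1.   7.1] [ 0.05  0.92 -0.43] [ 0.5259 -0.0999  0.1079] 9.53
-24 44.0 [-4.5  0.1  7.1] [ 0.04  0.92 -0.36] [ 0.5259 -0.0999  0.1079] 9.8
-31 44.3 [-4.3  0.4  6.5] [ 0.17  0.9  -0.4 ] [ 0.5259 -0.0999  0.1079] 10.07
-38 44.5 [-6.  -0.6  7.1] [ 0.08  0.94 -0.4 ] [ 0.5258 -0.0999  0.1079] 10.35
jaw -38.06878258902878
open 85.0 [-0.2 -0.5 -0.1] [-0.01  0.    0.01] [ 0.5265 -0.1     0.1075] 10.88
end 85.0 [ 0.4 -0.5  0.1] [0.03 0.   0.03] [ 0.5597 -0.1295  0.2193] 12.7
```

View pics/turned.png

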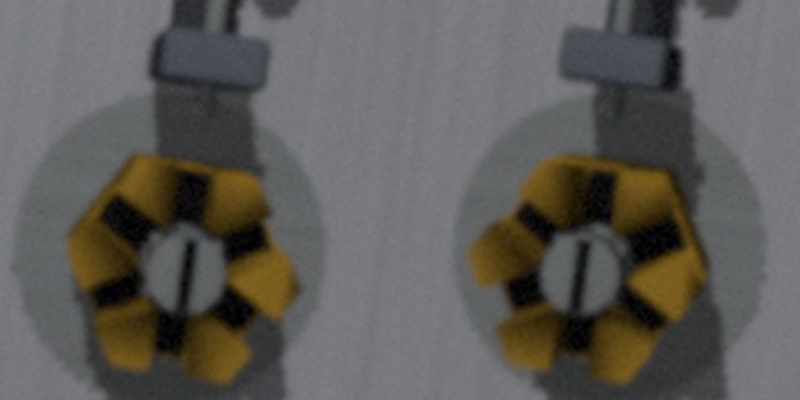

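In the picture the slots at (193,195)–(172,335) are nearly in line with the pin, and the stud line runs (190,240)–(182,312). I will compare the directions numerically.

Run:
```python
import cv2,numpy as np
I=cv2.imread("pics/turned.png")
def ang(pts): 
    vx,vy,*_=cv2.fitLine(pts.astype(np.float32),cv2.DIST_HUBER,0,.01,.01).ravel(); return round(float(np.degrees(np.arctan(vx/-vy))),2)
for k,(c,sl,g) in enumerate([((187,275),[(193,195),(172,335),(126,220),(238,308),(246,238),(115,290)],(214,58)),((180,275),[(200,195),(178,333),(136,222),(246,308),(256,238),(122,291)],(216,58))]):
    im=I[:,400*k:400*k+400]; v=im.max(2).astype(int)
    yy,xx=np.mgrid[:400,:400]
    m=((xx-c[0])**2+(yy-c[1])**2<36**2); dark=m&(v<55)
    # stud line: dark blob through centre
    n,l,st,ce=cv2.connectedComponentsWithStats(dark.astype(np.uint8)); i=1+np.argmax(st[1:,4])
    p=np.argwhere(l==i)[:,::-1]; print("stud",ang(p),st[i],ce[i].round(1))
    S=[]
    for q in sl:
        d=((xx-q[0])**2+(yy-q[1])**2<24**2)&(v<32); n,l,st2,ce2=cv2.connectedComponentsWithStats(d.astype(np.uint8)); j=1+np.argmax(st2[1:,4]); S.append(ce2[j])
    for (a,b),o in zip(((0,1),(2,3),(4,5)),(0,-60,60)):
        d=S[a]-S[b]; print("slots",round(float(np.degrees(np.arctan2(d[0],-d[1]))-o),2))
    gm=((abs(xx-g[0])<65)&(abs(yy-g[1])<40)&(im[...,0].astype(int)-im[...,2]>8)&(v>60)).astype(np.uint8)
    r=cv2.minAreaRect(np.argwhere(cv2.morphologyEx(gm,cv2.MORPH_OPEN,np.ones((5,5))))[:,::-1].astype(np.float32)); print("guide",r)
```

```text
stud 8.13 [176 240  20  71 775] [186.1 276.3]
slots 8.27
slots 9.57
slots 8.37
guide ((214.63998413085938, 55.019996643066406), (102.24765014648438, 50.770267486572266), 8.130102157592773)
stud 8.13 [169 241  21  70 770] [179.3 276.3]
slots 8.87
slots 10.07
slots 8.64
guide ((211.6878662109375, 56.75711441040039), (101.57758331298828, 49.6076545715332), 6.458815574645996)
```

The slots (8.3–10°, ≈ 8.9°) agree with the stud line (8.1°) to about 1°, i.e. ≈ 0.015 rad against 0.08 allowed. Now grip the knob and slide it in steps, stopping if force builds.

Run:
```python
from h import *
u=np.array([np.sin(np.radians(8.)),np.cos(np.radians(8.)),0])
def st(l): 
    f=manip.current_force(); print(l,round(manip.current_grip_width()*85,1),f.round(1),"along",round(float(f@u),1),manip.current_ee_pos().round(4),round(manip.current_time(),2)); return f@u
manip.set_gripper(.6,40)
k=np.array([.5441,.0284,0]); z=np.array([0,0,.150])
manip.move_ptp(k+[0,0,.22],att(-8)); manip.move_l(k+z,max_speed=.1)
manip.set_gripper(0,40); st("grip")
w=manip.current_grip_width()*85
if 12<w<20:
    for d in (.008,.013,.025,.040,.052,.058,.060,.062):
        manip.move_l(k+z-u*d,max_speed=.06); F=st(d)
        if abs(F)>18: print("force stop");break
a,_=manip.grab_frame("scene"); s=shot()
cv2.imwrite("pics/home_s.png",np.hstack([cv2.resize(a[160:260,170:330,::-1],(480,300),interpolation=cv2.INTER_CUBIC),cv2.resize(s[0][120:420],(320,300))[:, :320]]))
```

```text
grip -0.2 [-0.6 -0.4  6.9] along -0.5 [0.5447 0.0284 0.151 ] 15.2
```

The gripper shut on nothing, so look.

View pics/home_s.png

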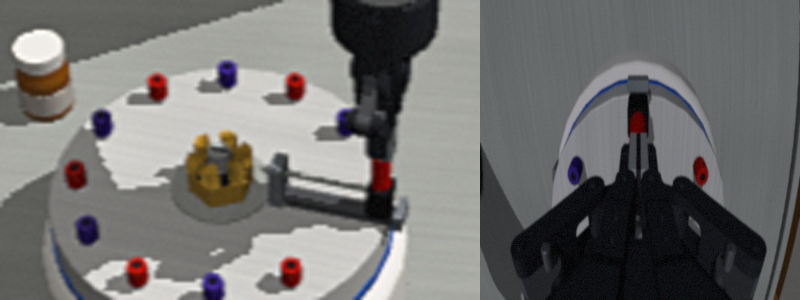

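The shut fingers appear to stand just above or in front of the knob, at (637,120) in the wrist part, with a slight upward force. As with the nut, the tips seem about 26 mm higher than the TCP reading. I will measure the tip and the knob with the wrist and scene depth.

Run:
```python
from h import *
def cloud(n):
    c=manip.get_calibration(n); im,d=manip.grab_frame(n); K=c["camera_matrix"]
    v,u=np.mgrid[:420,:560]; x=(u-K[0,2])/K[0,0]; y=(v-K[1,2])/K[1,1]
    if n=="wrist":
        r=np.hypot(x,y); s=np.tan(np.minimum(r,1.5))/np.maximum(r,1e-9); x=x*s;y=y*s
    P=np.stack([x*d,y*d,d],-1); W=(P-np.array(c["t"]))@np.array(c["R"]); W[d==0]=np.nan
    return im,W
for n in("wrist","scene","side"):
    im,W=cloud(n); i=im.astype(int)
    near=(np.hypot(W[...,0]-.5445,W[...,1]-.0284)<.03)&(W[...,2]>.12)
    red=near&(i[...,0]>90)&(i[...,0]>2.2*i[...,1]); oth=near&~red&(W[...,2]>.14)
    q=lambda m:np.nanpercentile(W[m],[2,50,98],axis=0).round(4).tolist() if m.sum() else None
    print(n,"red",red.sum(),q(red)); print("   other",oth.sum(),q(oth))
    np.savez(f"c_{n}.npz",im=im,W=W)
f=manip.current_force();print(f,manip.current_ee_pos(),manip.current_grip_width())
im=cv2.imread("pics/home_s.png")
w=np.load("c_wrist.npz")["im"][120:320,200:360,::-1]; s=np.load("c_side.npz")["im"][140:240,200:320,::-1]; c=np.load("c_scene.npz")["im"][160:260,250:330,::-1]
cv2.imwrite("pics/z.png",np.hstack([cv2.resize(t,None,fx=400/t.shape[0],fy=400/t.shape[0],interpolation=cv2.INTER_CUBIC)[:, :260] if k==3 else cv2.resize(t,(int(t.shape[1]*400/t.shape[0]),400),interpolation=cv2.INTER_CUBIC) for k,t in enumerate((w,c))]))
```

```text
wrist red 11 [[0.5415, 0.0355, 0.1566], [0.5429, 0.0358, 0.1672], [0.5448, 0.036, 0.1718]]
   other 26848 [[0.5188, 0.0223, 0.1448], [0.5456, 0.0409, 0.2577], [0.5721, 0.0493, 0.2811]]
scene red 28 [[0.5473, 0.0279, 0.1438], [0.5512, 0.032, 0.1575], [0.5552, 0.0342, 0.1731]]
   other 863 [[0.5296, 0.0027, 0.1434], [0.5584, 0.0297, 0.4777], [0.5728, 0.054, 0.4864]]
side red 25 [[0.5387, 0.0347, 0.144], [0.5436, 0.038, 0.157], [0.548, 0.0413, 0.1734]]
   other 721 [[0.5197, 0.0034, 0.1433], [0.545, 0.0389, 0.2713], [0.5712, 0.0522, 0.4852]]
[-0.63067241  0.24476711  7.10833022] [0.5447055  0.02841114 0.15092422] 0.00022299964723887197
```

View pics/z.png

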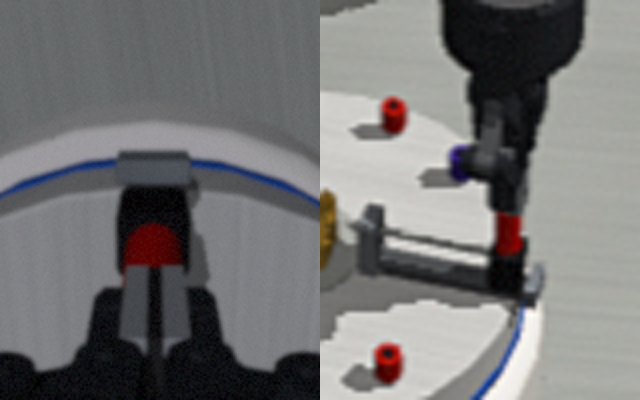

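The picture is plain: the shut fingertips (wrist part, (155,290)) rest on top of the knob at z ≈ 0.177, while the TCP reads 0.151. So the real tips end 26 mm short of the reported TCP, consistent with the nut's first grip. The knob's xy is right. I will repeat 24 mm lower, which puts the real tips at ≈ 0.153, above the block at 0.143.

Run:
```python
from h import *
u=np.array([np.sin(np.radians(8.)),np.cos(np.radians(8.)),0])
def st(l): 
    f=manip.current_force(); print(l,round(manip.current_grip_width()*85,1),f.round(1),"along",round(float(f@u),1),manip.current_ee_pos().round(4),round(manip.current_time(),2)); return f
k=np.array([.5441,.0284,0]); z=np.array([0,0,.127])
manip.move_l(k+[0,0,.17],max_speed=.1); manip.set_gripper(.6,40)
manip.move_l(k+[0,0,.15],max_speed=.1); st("a"); manip.move_l(k+[0,0,.135],max_speed=.06); f=st("b")
if abs(f[2])<5:
    manip.move_l(k+z,max_speed=.05); st("c")
    manip.set_gripper(0,40); st("grip")
    if 11<manip.current_grip_width()*85<20:
        for d in (.008,.013,.025,.040,.052,.058,.060,.0615):
            manip.move_l(k+z-u*d,max_speed=.06); F=st(d)@u
            if abs(F)>20: print("force stop");break
```

```text
a 50.9 [-0.6 -1.3 -0.2] along -1.3 [0.5438 0.0284 0.1497] 16.69
b 51.1 [ 0.8  0.4 -0.4] along 0.5 [0.5439 0.0284 0.1347] 17.09
c 50.9 [-0.5 -0.7  0.3] along -0.8 [0.5439 0.0284 0.1267] 17.4
grip 14.4 [-0.8  0.4  2.4] along 0.3 [0.5443 0.0284 0.1273] 17.82
0.008 14.6 [-0.7 -2.   5.6] along -2.1 [0.543  0.02   0.1273] 18.1
0.013 14.5 [-1.1 -1.   5.2] along -1.2 [0.5423 0.0151 0.1272] 18.35
0.025 14.4 [-1.8 -2.2  5.4] along -2.4 [0.5406 0.0029 0.1272] 18.7
0.04 14.4 [-1.9 -3.1  6.2] along -3.3 [ 0.5385 -0.012   0.1273] 19.1
0.052 14.1 [-3.1 -2.5  5.4] along -2.9 [ 0.5368 -0.0238  0.1272] 19.45
0.058 14.4 [-1.6 -2.3  6.3] along -2.5 [ 0.536  -0.0296  0.1272] 19.7
0.06 14.8 [-1.   2.   6.1] along 1.9 [ 0.5358 -0.031   0.1273] 19.95
0.0615 14.3 [ 0.1 10.6  5.5] along 10.5 [ 0.5357 -0.0313  0.1272] 20.2
```

The pin slid freely past the crown position to the stop: force rises from 2 to 10 N at 60 mm. Let go, lift and check.

Run:
```python
from h import *
manip.set_gripper(.7)
p=manip.current_ee_pos(); manip.move_l([.5357,-.0313,.24],max_speed=.15)
t=[]
for q in ([.50,-.10,.27],[.57,-.10,.27]):
    manip.move_ptp(q,att(-8)); s=shot()
    k=rect(s,.49,.0,.09,.08,.177); print("knob",centroid(k,170,8,.49,.0))
    t.append(cv2.resize(rect(s,.48,0,.1,.15,.140),(267,400),interpolation=cv2.INTER_CUBIC))
a,_=manip.grab_frame("scene"); t.append(cv2.resize(a[130:290,60:480,::-1],(266*1,400)) if 0 else cv2.copyMakeBorder(cv2.resize(a[175:265,180:280,::-1],(266,240)),0,160,0,0,0))
cv2.imwrite("pics/fin.png",np.hstack(t))
for n in ["red_rack","purple_rack","beaker","jar"]: print(n,[np.round(r["at"],3).tolist() for r in manip.look_for("scene",n)[:2]])
print(manip.current_force().round(1),manip.current_time())
```

```text
knob [ 0.5353 -0.031   8.3466  0.5353 -0.031 ]
knob [ 0.537  -0.031   8.2715  0.5366 -0.031 ]
red_rack [[0.573, 0.377, 0.056], [0.542, -0.034, 0.143]]
purple_rack [[0.555, -0.413, 0.053]]
beaker [[0.387, 0.289, 0.037], [0.545, -0.036, 0.144]]
jar [[0.369, -0.294, 0.053], [0.579, -0.092, 0.106]]
[-0.2  0.1  0.1] 22.7583
```

View pics/fin.png

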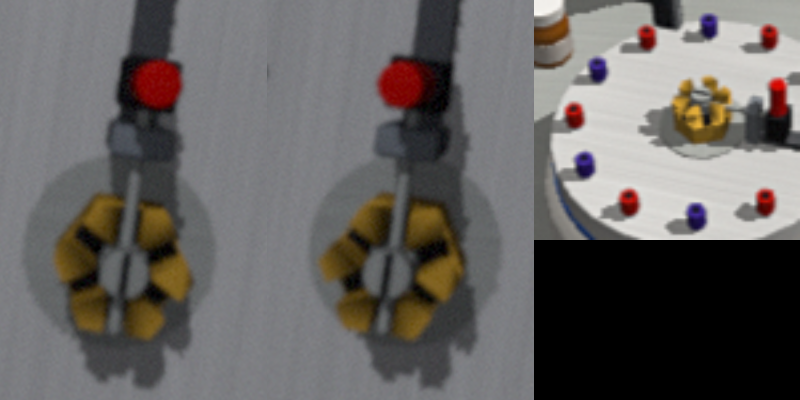

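The pin runs through the near slot (132,215), under the stud, and through the far slot (115,318). The knob is at (0.536, -0.031), 69.7 mm from the axis against 70 for home. The bystanders stand within 3 mm of where they were.

```bash
python3 -c "
from bench import manip
manip.sign_off()"
```

```text
the job is handed in; nothing more can be done
```

The drum nut is tightened to the next slot and locked, and the job is handed in at about 22.8 s of the 48 s allowed.

- **Nut:** I turned it about 33° clockwise, gripped on its flats, with the pin still drawn back. The slots then lined up with the stud line to about 1°, roughly 0.015 rad against the 0.08 allowed.
- **Lock pin:** I slid it by the red knob 60 mm to its stop, where the force rose to about 10 N, then let go. The last pictures show it through both slots. The knob sits 69.7 mm from the axis, against 70 mm for home.
- **Racks, beaker and jar:** they read within 3 mm of where they started, which is within the accuracy of the measurement.
- **End state:** the robot was clear of everything and the force reading was about zero.

**What went wrong on the way:** two grips failed first. The fingertips end about 26 mm short of the reported TCP.
- The first closing on the nut rode up over its crown onto the stud, with 47 N upward at the wrist. The jaws may have aligned the nut slightly, but the pin had not been moved. I don't know whether that 47 N counts under the 40 N limit, since it came through the fingertips rather than the arm or gripper body.
- The first closing on the knob shut on top of it, with 7 N.

Going lower fixed both.

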